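Roll a bearing sleeve up the gauge ramp and hold it against the anvil

TASK

Slowly push the brass bearing sleeve up the ramp of the gauge stand on the lab jack with your fingertips, without lifting it off the ramp and without letting it get away and roll back, until it presses the spring-loaded anvil at the top fully in. Finish while still holding it there, so that the gauge can be read; nothing else keeps it up. Leave the vials, the puck and the battery cell near it where they are.

Things in the scene. Friction and masses are not known exactly. Their poses are not given: they have to be found in the camera images.
- stand: grey gauge stand bolted on the 235 x 170 mm platform of a lab jack, all fixed; origin on the table, beneath the middle of the ramp; x along the ramp, uphill; the platform's top is 180 mm above the table
- deck: fixed, tilted aluminium running surface, 190 x 80 mm. Origin: on the surface, on its centre line, where the sleeve touches it at the start; x points up the slope (0.175 rad above level, roughly to the robot's left), y across it, z square to the surface, which runs from x = -39 to +151 mm. Blue cheeks 12 mm high, inner faces at y = +-35 mm, guide the sleeve from x = -35 to +115 mm
- pads (a point): point on the running surface midway between two black pads, 5 mm high, 6 mm along the slope, one at each cheek with 39 mm clear between them; they keep the sleeve from rolling down at the start. It lies 15.5 mm below the deck's origin along the slope, about 203 mm above the table
- gauge_head (a point): top centre of the gauge head, a grey block at the top of the ramp (x = 119 to 149 mm in the deck's frame, 44 mm wide, 40 mm high) with a round dial on it; this point is the middle of the dial, 51 mm above the running surface
- sleeve: loose brass bearing sleeve: a plain cylinder 36 mm in diameter, 64 mm long, about 0.26 kg, polished and slippery, lying across the ramp against the black pads. It rolls freely: let go on the slope, it rolls back down. Origin: its centre, 18 mm above the running surface; y is the cylinder's axis, x and z turn as it rolls. It rolls 85 mm up the slope to touch the anvil
- anvil (a joint): travel of the sprung steel anvil into the grey block, m: 0 = out (at rest), 0.008 = fully in, at its hard stop. The spring takes about 1.6 N to start it and about 5.2 N to hold it fully in; it pushes the sleeve back when let go
- anvil_face (a point): centre of the anvil's flat face, a steel disc of 24 mm diameter which faces down the slope, 18 mm above the running surface; at rest it lies at x = 103 mm in the deck's frame
- vial_blue: sample vial with a blue cap, 29 mm diameter, 64 mm high, standing on the table before the lab jack; origin at the centre of its underside
- vial_white: sample vial with a white cap, 29 mm diameter, 64 mm high, standing on the table before the lab jack; origin at the centre of its underside
- steel_puck: round steel sample puck, 26 mm diameter, 11 mm high, lying flat on the platform beside the ramp; origin at the centre of its underside
- cell: green and yellow battery cell, 51 mm long, 14 mm thick, lying on the platform beside the ramp; origin on its underside, at about the middle

How it is judged:
On the way:
1. the sleeve has been rolled more than half-way up the ramp, on the running surface (x of sleeve in the frame of deck above 0.05 m and z of sleeve in the frame of deck below 0.024 m), for 0.1 s.
At the end, for the whole second after the job is handed in: The fingers hold the sleeve at rest at the top of the ramp, on the running surface, pressing the anvil in by at least 6 of its 8 mm, with at least 0.5 N on the sleeve; the vials, puck and cell are within 15 mm of where they stood (value of joint anvil above 0.006 m and x of sleeve in the frame of deck above 0.088 m and z of sleeve in the frame of deck below 0.024 m and angle between the y axis of sleeve and the y axis of deck, either way round below 0.15 rad and contact force between the fingers and sleeve above 0.5 N and linear speed of sleeve below 0.01 m/s and distance of each of vial_blue, vial_white, steel_puck, cell from where it was at the start of the episode below 0.015 m); the arm keeps its last pose, push and grip.
It fails at once if the sleeve is lifted more than 8 mm off the running surface (z of sleeve in the frame of deck above 0.026 m).
It fails at once if the sleeve gets away: it rolls at over 0.12 m/s with no finger touching it (linear speed of sleeve above 0.12 m/s and contact force between the fingers and sleeve below 0.01 N).
It fails at once if a vial, the puck or the cell is moved more than 15 mm or a vial is tipped over (distance of any of vial_blue, vial_white, steel_puck, cell from where it was at the start of the episode above 0.015 m or angle between any of vial_blue, vial_white's own z axis and vertical above 0.4 rad).
It also fails if it takes over 38 s, if anything falls off the work surface, if the arm or the gripper's body presses on something with over 40 N, if the wrist force passes 120 N, or if a joint passes its speed limit or range.

ROBOT

A 6-joint arm with a two-finger parallel gripper is mounted at the origin on the work surface; the furniture and walls round the work are solid. World frame = base frame: x ahead of the robot, y to its left, z up, the work surface at z = 0. Lengths are in m, angles in rad, forces in N, time in s.
With the tool pointing down it reaches from about 0.35 to 0.975 m from the base axis. Payload 7.1 kg.
Tool frame: the origin (TCP) lies midway between the tips of the shut fingers; the grasp point (between the pads) lies 19 mm behind it; z points along the fingers, y is the line along which they close (so a half turn about z gives the same grasp; the last joint's range is limited). The gripper opens to 88 mm and grips with 3 to 60 N. Pads are 20 mm wide; open, the fingers measure 115 mm over their backs; the gripper's body (75 mm by 178 mm) begins 61 mm behind the grasp point.
Start: joints at [-1.161, 0.423, 1.63, -0, 1.089, -0.019], TCP at [0.26, -0.568, 0.199] pointing down, gripper open.
Joint ranges: [-3, 3], [-0.9, 2.11], [0.09, 2.58], [-1.31, 4.45], [0.11, 2.69], [-2.54, 2.54]. Speed limits (rad/s): [2.39, 2.39, 3.01, 3.14, 3.14, 3.14].

INTERFACE

Orientations are given as a unit quaternion [w, x, y, z].
In Python, from station import move_pose, movel, movej, command_gripper, wait, inverse_kinematics, read_camera, camera_info, MotionError, job_done, get_time, get_joint_pos, get_qvel, get_effort, get_tcp_pos, get_ee_rot, get_ft_force, get_ft_torque, get_grip_width, get_finger_force gives the robot as it stands. Calls block until the motion is done:
- move_pose(position, orientation): joint-space move of the TCP to a pose.
- movel(position, frame=None, v=0.15, until_force=None): straight line of the TCP; frame=None keeps the orientation; v is the mean speed in m/s. With until_force (N) it stops when the force on the tool has changed by that much, and returns True; else False.
- movej(angles): joint-space move.
- command_gripper(opening): opening from 0.0 (shut) to 1.0 (fully open); the grip force is fixed at half the most; returns when the fingers have stopped.
- wait(seconds).
- inverse_kinematics(position, orientation): joint angles nearest the present ones, or None.
- read_camera(name): name is "side" or "top" or "wrist"; returns the picture (480x640x3 uint8, red, green, blue); there is no depth.
- camera_info(name): a dict with "intrinsics" (3x3 intrinsics, pixels), "T" (4x4, takes a point from camera to world coordinates); the wrist camera has in their place "tool_from_camera" (4x4, takes a point from camera to tool coordinates, whose origin is the TCP and whose axes are the flange's). Camera axes: x right, y up, looking along -z (the intrinsics and any distortion apply to the point x, -y, -z); pixel columns grow to the right and rows downward; lengths in m; the calibration is good to about 2 mm. The wrist camera is an equidistant fisheye: a pixel r from the principal point sees the ray r / f radians off the axis. A picture is of the moment at which its call begins: read the wrist's pose just before it. camera_info takes no time and is no camera call.
A pose or a line that the arm cannot do raises MotionError and nothing moves.
- job_done(): hands the job in; it is judged then, once.
Readings, each from a call of its own:
- get_time(): time.
- get_joint_pos(): joint angles.
- get_qvel(): joint speeds.
- get_effort(): joint torques, N m.
- get_tcp_pos(): TCP position.
- get_ee_rot(): TCP orientation.
- get_ft_force(): force on the tool from outside, world axes, zero at the start.
- get_ft_torque(): the same for the moment, N m.
- get_grip_width(): opening from 0.0 (shut) to 1.0 (fully open).
- get_finger_force(): force on a finger pad.
Only numpy, scipy, OpenCV 4.12 (cv2) and the standard library are available. Lean on these libraries where they do the work, as an engineer would, in place of code of your own. Each camera call takes 0.05 s, during which the arm holds its last target. There are 200 camera calls.

## Working session

There is one attempt and no reset: what is moved stays moved. The work goes in short steps, each a Python script; the robot and the scene stay as the last script left them, time stands still between calls to the robot, and variables do not carry over. Pictures are saved under pics/ and viewed, at most 14 in all, crops included, and the job is handed in when it is done.

```bash
mkdir -p pics; python3 - <<'E'
from station import *
import cv2,numpy as np
for n in("side","top"):
    im=read_camera(n); cv2.imwrite(f"pics/{n}0.png",im[:,:,::-1]); i=camera_info(n)
    print(n,{k:np.round(v,4).tolist() if not isinstance(v,str) else v for k,v in i.items()})
print({k:np.round(v,4).tolist() if not isinstance(v,str) else v for k,v in camera_info("wrist").items()})
print(get_time(),get_ee_rot(),get_ft_force(),get_grip_width())
E
```

```text
side {'intrinsics': [[453.6065, 0.0, 322.6946], [0.0, 453.6065, 240.1404], [0.0, 0.0, 1.0]], 'T': [[0.977, 0.1068, -0.1846, 0.3347], [-0.212, 0.3882, -0.8969, -0.5614], [-0.0241, 0.9154, 0.4019, 0.5074], [0.0, 0.0, 0.0, 1.0]]}
top {'intrinsics': [[577.5616, 0.0, 315.412], [0.0, 577.5616, 238.8381], [0.0, 0.0, 1.0]], 'T': [[0.0069, 0.9835, -0.181, 0.3424], [-1.0, 0.008, 0.005, 0.2289], [0.0064, 0.181, 0.9835, 1.012], [0.0, 0.0, 0.0, 1.0]]}
{'intrinsics': [[371.6483, 0.0, 321.4453], [0.0, 371.6483, 239.4642], [0.0, 0.0, 1.0]], 'tool_from_camera': [[-0.0006, 0.9675, 0.2528, 0.0694], [1.0, 0.0006, 0.0, 0.001], [-0.0001, 0.2528, -0.9675, -0.1869], [0.0, 0.0, 0.0, 1.0]]}
0.1 [-6.84442289e-04  9.77104357e-01  2.12759457e-01 -1.44745341e-04] [ 0.15235409 -0.15986536 -0.5358063 ] 1.0000537135536338
```

View pics/side0.png

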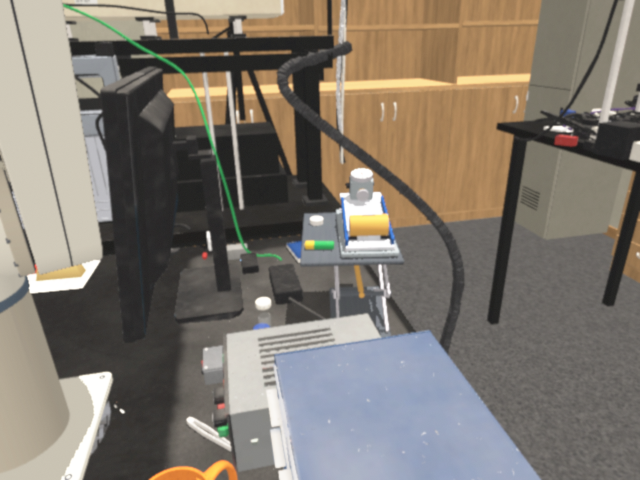

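View pics/top0.png

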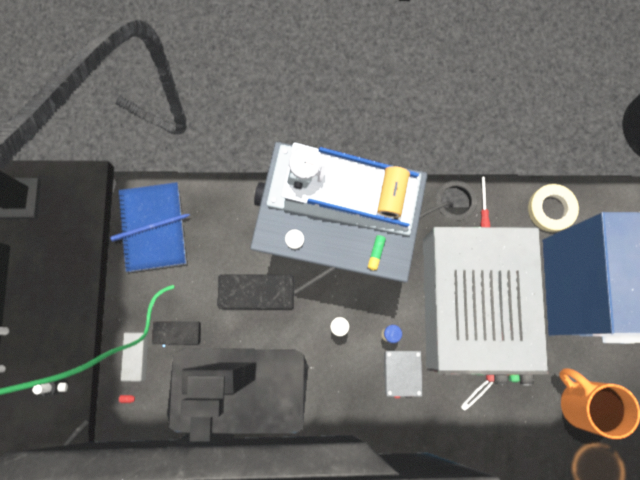

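The side view shows the sleeve at about (369,226) and the dial at about (361,176). In the top view the sleeve is at (394,192), the dial at (305,163), the puck at (294,239) and the cell at (376,252). Next I'll segment the images and cast rays.

```bash
cat > h.py <<'E'
import cv2,numpy as np
from station import *
def ray(n,uv):
    i=camera_info(n);K=np.array(i["intrinsics"]);T=np.array(i["T"])
    p=np.linalg.solve(K,[uv[0],uv[1],1]);d=T[:3,:3]@[p[0],-p[1],-p[2]]
    return T[:3,3],d/np.linalg.norm(d)
def plane(n,uv,z):
    o,d=ray(n,uv);return o+d*(z-o[2])/d[2]
def tri(a,b):
    (o,d),(p,e)=ray("top",a),ray("side",b)
    s=np.linalg.lstsq(np.c_[d,-e],p-o,rcond=None)[0]
    A,B=o+s[0]*d,p+s[1]*e;return (A+B)/2,np.linalg.norm(A-B)
def blob(im,lo,hi,box):
    m=cv2.inRange(cv2.cvtColor(im,cv2.COLOR_RGB2HSV),lo,hi)
    k=np.zeros_like(m);x0,y0,x1,y1=box;k[y0:y1,x0:x1]=255
    c=max(cv2.findContours(m&k,0,2)[0],key=cv2.contourArea)
    return cv2.minAreaRect(c),c
E
python3 - <<'E'
from h import *
t=cv2.imread("pics/top0.png")[:,:,::-1].copy();s=cv2.imread("pics/side0.png")[:,:,::-1].copy()
rt,ct=blob(t,(10,110,90),(26,255,255),(370,155,425,225));rs,cs=blob(s,(10,110,90),(26,255,255),(340,205,400,245))
print(rt,rs)
P,e=tri(rt[0],rs[0]);print("sleeve tri",P,e,"plane",plane("top",rt[0],.2235))
b=cv2.boxPoints(rt);w=np.array([plane("top",q,.2235) for q in b]);print("rect sides mm",np.linalg.norm(w[0]-w[1]),np.linalg.norm(w[1]-w[2]))
a=w[1]-w[0] if np.linalg.norm(w[0]-w[1])>np.linalg.norm(w[1]-w[2]) else w[2]-w[1]
print("axis dir deg",np.degrees(np.arctan2(a[1],a[0])))
m=cv2.inRange(cv2.cvtColor(t,cv2.COLOR_RGB2HSV),(105,130,60),(125,255,255));
m[:130]=0;m[240:]=0;m[:,:265]=0;m[:,430:]=0
for c in cv2.findContours(m,0,2)[0]:
    if cv2.contourArea(c)<20: continue
    r=cv2.minAreaRect(c);bp=cv2.boxPoints(r);L=sorted(bp.tolist())
    lo=np.mean(L[2:],0);hi=np.mean(L[:2],0)
    A=plane("top",lo,.213);B=plane("top",hi,.240);d=B-A
    print("cheek",lo,hi,A,B,np.linalg.norm(d),np.degrees(np.arctan2(d[1],d[0])))
cv2.imwrite("pics/c1.png",np.hstack([cv2.resize(t[130:290,240:440],(0,0),fx=2.8,fy=2.8,interpolation=2),cv2.resize(s[160:260,295:405],(0,0),fx=2,fy=4.48,interpolation=2)])[:,:,::-1])
E
```

```text
((393.05767822265625, 191.21153259277344), (23.337818145751953, 44.714473724365234), 11.309932708740234) ((374.5293884277344, 220.38233947753906), (29.91672134399414, 49.938934326171875), 88.09085083007812)
sleeve tri [0.55951516 0.11555464 0.22904524] 0.008395627101116604 plane [0.55676271 0.11577326 0.2235    ]
rect sides mm 0.06543752412130827 0.03306330036124279
axis dir deg -11.702887966748266
cheek [407.27233887 223.8653717 ] [307.9909668  200.03782654] [0.51207964 0.09496646 0.213     ] [0.53871826 0.23552073 0.24      ] 0.14558199908631814 79.26827487008724
cheek [385.88381958 166.4356842 ] [319.09957886 148.62657166] [0.59639749 0.12397297 0.213     ] [0.61292067 0.22066285 0.24      ] 0.10173961552841508 80.30249260979586
```

View pics/c1.png

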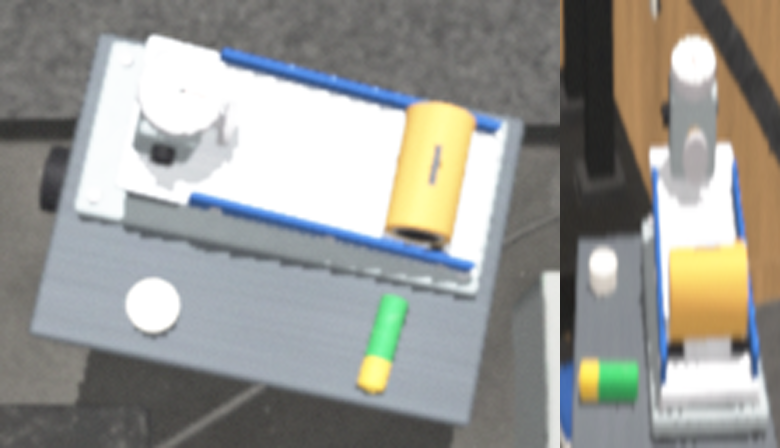

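The crop confirms the layout: sleeve axis between the cheeks, dial at about (305,165) in the top image, and the sleeve in the side view at about (369,225). My side mask had picked up table wood. I'll fix that, then check the dial and the tall monitor near the arm's path.

```bash
python3 - <<'E'
from h import *
print("sleeve",tri((393.5,191.5),(369,225)),plane("top",(393,191.2),.2235))
g=plane("top",(305,165),.279);print("dial",g,tri((305,165),(361,175)))
d=g-plane("top",(393,191.2),.2235);print(np.linalg.norm(d[:2]),np.degrees(np.arctan2(d[1],d[0])))
print("vials",plane("top",(340,326),.064),plane("top",(392,333),.064))
for z in(.2,.3,.4,.5):
  print("mon",z,plane("top",(495,478),z),plane("top",(360,440),z))
o,dd=ray("side",(112,78))
for y in(.05,.1,.2,.3):print("side mon top corner",o+dd*(y-o[1])/dd[1])
R=None
from scipy.spatial.transform import Rotation as Ro
y=np.radians(79);x=np.array([np.cos(y)*np.cos(.175),np.sin(y)*np.cos(.175),np.sin(.175)])
dy=np.array([-np.sin(y),np.cos(y),0]);z=np.cross(x,dy)
for s in(1,-1):
  M=np.c_[s*x,-s*dy,-z];q=Ro.from_matrix(M).as_quat()[[3,0,1,2]]
  for px in(-36,75):
    p=np.array([.557,.116,.2235])+x*px/1000+z*(-.009)
    print(s,px,p,q,inverse_kinematics(p,q))
E
```

```text
sleeve (array([0.55530089, 0.11534078, 0.22291677]), np.float64(0.002368643791203662)) [0.5567788  0.11585442 0.2235    ]
dial [0.57643439 0.23958    0.279     ] (array([0.57741762, 0.23976173, 0.27407483]), np.float64(0.0011445467677783539))
0.12527714132290427 80.97317520834766
vials [0.37327049 0.18308822 0.064     ] [0.36264231 0.09874064 0.064     ]
mon 0.2 [ 0.17017814 -0.01653559  0.2       ] [0.21743665 0.16288371 0.2       ]
mon 0.3 [0.19138964 0.01368787 0.3       ] [0.23282847 0.17101245 0.3       ]
mon 0.4 [0.21260113 0.04391134 0.4       ] [0.24822028 0.17914119 0.4       ]
mon 0.5 [0.23381263 0.0741348  0.5       ] [0.26361209 0.18726993 0.5       ]
side mon top corner [0.2102297  0.05       0.47324037]
side mon top corner [0.2000469  0.1        0.47044269]
side mon top corner [0.1796813  0.2        0.46484732]
side mon top corner [0.1593157  0.3        0.45925196]
1 -36 [0.55053478 0.08273935 0.20836957] [-0.05558585  0.76867259  0.63364479  0.06743103] [0.02556784 0.2932256  1.8140441  0.20269966 1.00557575 0.11118386]
1 75 [0.57139109 0.19003576 0.22769557] [-0.05558585  0.76867259  0.63364479  0.06743103] [0.21238508 0.32415233 1.71949447 0.18710583 1.03624528 0.31381536]
-1 -36 [0.55053478 0.08273935 0.20836957] [ 0.06743103 -0.63364479  0.76867259  0.05558585] None
-1 75 [0.57139109 0.19003576 0.22769557] [ 0.06743103 -0.63364479  0.76867259  0.05558585] None
```

```bash
cat >> h.py <<'E'
from scipy.spatial.transform import Rotation as Ro
S=np.array([.5562,.1155,.2232]);yaw=np.radians(80)   # sleeve centre, ramp heading
def frame():
    x=np.array([np.cos(yaw)*np.cos(.175),np.sin(yaw)*np.cos(.175),np.sin(.175)])
    y=np.array([-np.sin(yaw),np.cos(yaw),0]);return x,y,np.cross(x,y)
def pt(x,y,z):  # deck mm -> world
    X,Y,Z=frame();return S+(x*X+y*Y+(z-18)*Z)/1000
def quat():
    X,Y,Z=frame();return Ro.from_matrix(np.c_[X,-Y,-Z]).as_quat()[[3,0,1,2]]
def wpix(P,p,q):  # world -> wrist pixel
    i=camera_info("wrist");K=np.array(i["intrinsics"]);T=np.array(i["tool_from_camera"])
    t=Ro.from_quat(np.r_[q[1:],q[0]]).inv().apply(np.asarray(P)-p);c=T[:3,:3].T@(t-T[:3,3])
    c=c*[1,-1,-1];th=np.arctan2(np.hypot(*c[:2]),c[2]);u=c[:2]/np.hypot(*c[:2])*th*K[0,0];return u+K[:2,2]
E
python3 - <<'E'
from h import *
p=get_tcp_pos();movel([p[0],p[1],.42],v=.25)
q=quat();a=pt(-40,0,60);a2=a.copy();a2[2]=.40
move_pose(a2,q);command_gripper(.25);movel(a,v=.15)
p,qq=get_tcp_pos(),get_ee_rot();im=read_camera("wrist");t=read_camera("top")
print(get_time(),p,a,get_grip_width())
im=im.copy()
for X in [(0,32,18),(0,-32,18),(-18,0,18),(18,0,18),(18,32,18),(-18,32,18),(-35,35,12),(115,35,12),(115,-35,12),(-35,-35,12),(134,0,51),(-15.5,19.5,5),(-15.5,-19.5,5)]:
    u=wpix(pt(*X),p,qq);print(X,u.round());cv2.circle(im,tuple(int(v) for v in u),2,(255,0,255),-1)
cv2.imwrite("pics/w1.png",im[:,:,::-1]);cv2.imwrite("pics/t1.png",t[:,:,::-1])
E
```

```text
5.8917 [0.54873655 0.0695299  0.25849015] [0.54809035 0.0695079  0.25759419] 0.24871284579100145
(0, 32, 18) [267. 191.]
(0, -32, 18) [370. 191.]
(-18, 0, 18) [319. 219.]
(18, 0, 18) [319. 162.]
(18, 32, 18) [267. 162.]
(-18, 32, 18) [268. 219.]
(-35, 35, 12) [266. 243.]
(115, 35, 12) [264.  16.]
(115, -35, 12) [373.  16.]
(-35, -35, 12) [372. 243.]
(134, 0, 51) [318. -38.]
(-15.5, 19.5, 5) [289. 212.]
(-15.5, -19.5, 5) [348. 211.]
```

View pics/w1.png

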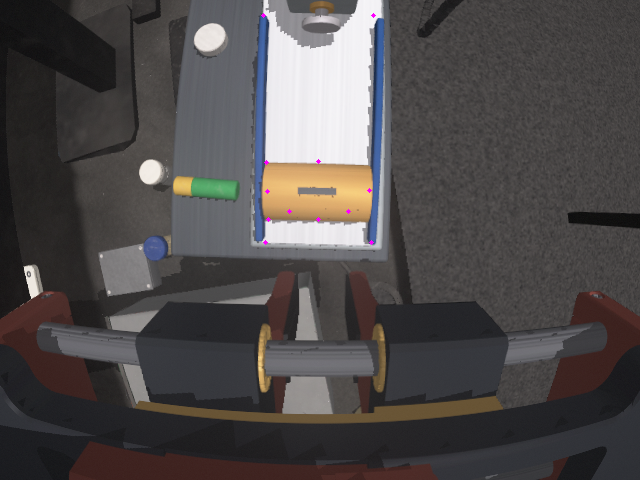

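The overlay matches the sleeve (263–372, 164–220) and the cheeks. The cheeks lean about 1° right of prediction, so I'll use a yaw of 79°. Next I descend behind the sleeve and push.

```bash
sed -i 's/np.radians(80)/np.radians(79)/' h.py; python3 - <<'E'
from h import *
q=quat();X,Y,Z=frame()
movel(pt(-40,0,30),q,v=.1)
print("down",movel(pt(-40,0,9),q,v=.05,until_force=5),get_tcp_pos()-pt(-40,0,9),get_ft_force())
f0=get_ft_force()
for x,v in((-26,.02),(10,.03),(50,.03)):
    h=movel(pt(x,0,9),q,v=v,until_force=8);f=get_ft_force()-f0
    d=get_tcp_pos()-S;print(x,h,get_time(),"deck pos",(d@X*1000,d@Y*1000,d@Z*1000+18),"F",f@X,f@Y,f@Z)
    if h: break
cv2.imwrite("pics/w2.png",read_camera("wrist")[:,:,::-1])
E
```

```text
down False [-1.01447149e-04  4.58456626e-05 -2.73833473e-04] [ 0.2622313   0.17751675 -0.01239119]
-26 False 7.7583 deck pos (np.float64(-26.027098176812334), np.float64(0.04267558023358632), np.float64(8.966162684657792)) F -0.2047432731747928 0.002896861826708563 -1.0067569175242803
10 True 8.3417 deck pos (np.float64(-14.177009688299348), np.float64(-0.3001579644996394), np.float64(9.799805290459382)) F -1.686426961082703 1.5139755530945367 6.620245480143954
```

View pics/w2.png

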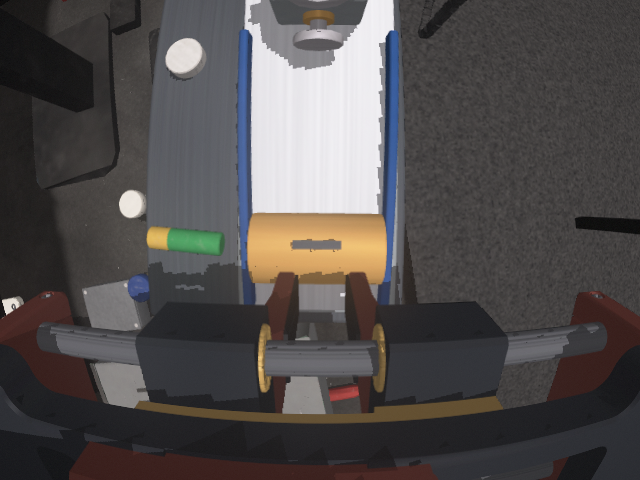

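The picture shows the sleeve at rows 213–283 with the fingers touching it. The 6.6 N upward force suggests the fingertips met the black pads. I'll check where the sleeve is.

```bash
python3 - <<'E'
from h import *
p,q=get_tcp_pos(),get_ee_rot();X,Y,Z=frame()
for k in(0,5,10,15):print(k,[wpix(pt(k+a,0,18),p,q).round(1)[1] for a in(-18,18)],wpix(pt(k,0,36),p,q).round(1))
print("tcp tip",wpix(p,p,q), "pads",wpix(pt(-15.5,19.5,5),p,q),wpix(pt(-15.5,-19.5,5),p,q),[wpix(pt(k,12,30),p,q).round(1) for k in(-24,-14,-4)])
print(get_ft_force(),get_finger_force())
im=cv2.imread("pics/w2.png");cv2.imwrite("pics/w2c.png",cv2.resize(im[200:340,220:420],(0,0),fx=4,fy=4))
E
```

```text
0 [np.float64(286.8), np.float64(218.4)] [318.4 265. ]
5 [np.float64(277.8), np.float64(208.4)] [318.3 254.5]
10 [np.float64(268.6), np.float64(198.2)] [318.3 243.9]
15 [np.float64(259.3), np.float64(188.0)] [318.3 233. ]
tcp tip [319.36999337 274.87497804] pads [283.43503657 273.6438591 ] [354.38465877 273.66136565] [array([294.3, 307. ]), array([293.8, 288.4]), array([293.3, 268.9])]
[-1.8832044  -2.15785524  5.67106568] 2.900531329214573
```

View pics/w2c.png

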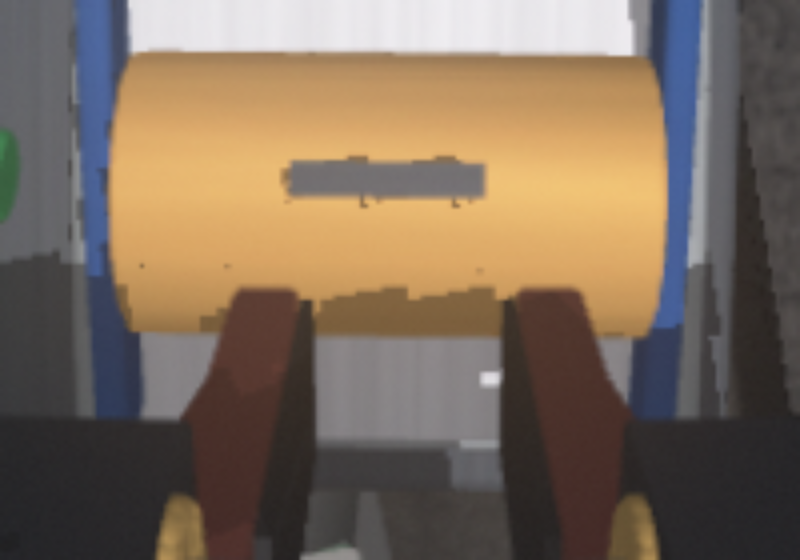

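The visible finger ends lie over the upper back of the sleeve, and the force is up and back. So the real height offset between the tips and the deck is uncertain. I'll back off and probe the deck surface gently behind the sleeve.

```bash
python3 - <<'E'
from h import *
q=quat();X,Y,Z=frame()
def rep(l,h):
    d=get_tcp_pos()-S;f=get_ft_force();print(l,h,round(get_time(),2),"deck",np.round([d@X*1e3,d@Y*1e3,d@Z*1e3+18],1),"F",np.round([f@X,f@Y,f@Z],2))
movel(pt(-36,0,10),q,v=.03);rep("back",0)
h=movel(pt(-36,0,-15),q,v=.02,until_force=3);rep("probe",h)
p,qq=get_tcp_pos(),get_ee_rot();im=read_camera("wrist");cv2.imwrite("pics/w3.png",im[:,:,::-1])
r,c=blob(im,(10,110,90),(26,255,255),(200,100,420,330));x,y,w,hh=cv2.boundingRect(c);print("sleeve box",x,y,x+w,y+hh,"pred",[wpix(pt(*a),p,qq).round() for a in((-18,32,18),(18,-32,18))])
E
```

```text
back 0 9.24 deck [-36.  -0.  10.] F [0.26 0.37 0.24]
probe False 10.64 deck [-36.   -0.1 -14.9] F [-0.1  -0.27  0.39]
sleeve box 233 181 400 267 pred [array([246., 262.]), array([395., 180.])]
```

View pics/w3.png

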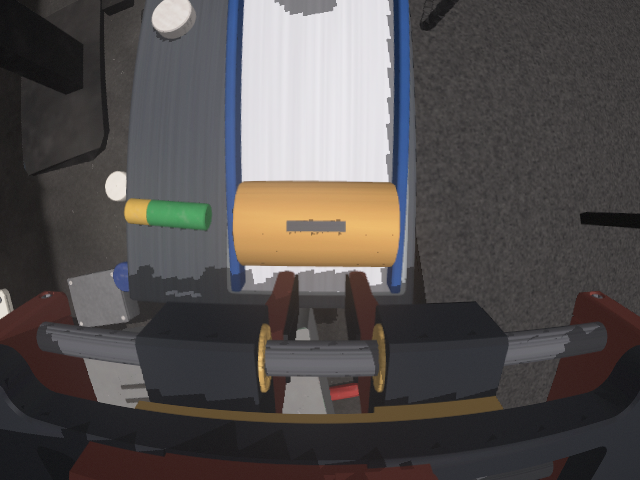

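No contact even at -15, so the tips really end short of the nominal TCP at this opening. The picture shows the finger ends at row 272, above the deck, whose lower edge is at row 290. I'll keep probing down.

```bash
python3 - <<'E'
from h import *
q=quat();X,Y,Z=frame()
def rep(l,h):
    d=get_tcp_pos()-S;f=get_ft_force();print(l,h,round(get_time(),2),"deck",np.round([d@X*1e3,d@Y*1e3,d@Z*1e3+18],1),"F",np.round([f@X,f@Y,f@Z],2))
h=movel(pt(-35,0,-34),q,v=.02,until_force=3);rep("probe",h)
p,qq=get_tcp_pos(),get_ee_rot();im=read_camera("wrist");cv2.imwrite("pics/w4.png",im[:,:,::-1])
s=read_camera("side");cv2.imwrite("pics/s4.png",cv2.resize(s[130:290,280:480],(0,0),fx=4,fy=3.75)[:,:,::-1])
E
```

```text
probe True 11.23 deck [-35.6  -0.1 -23.2] F [-0.43  0.83  4.48]
```

View pics/s4.png

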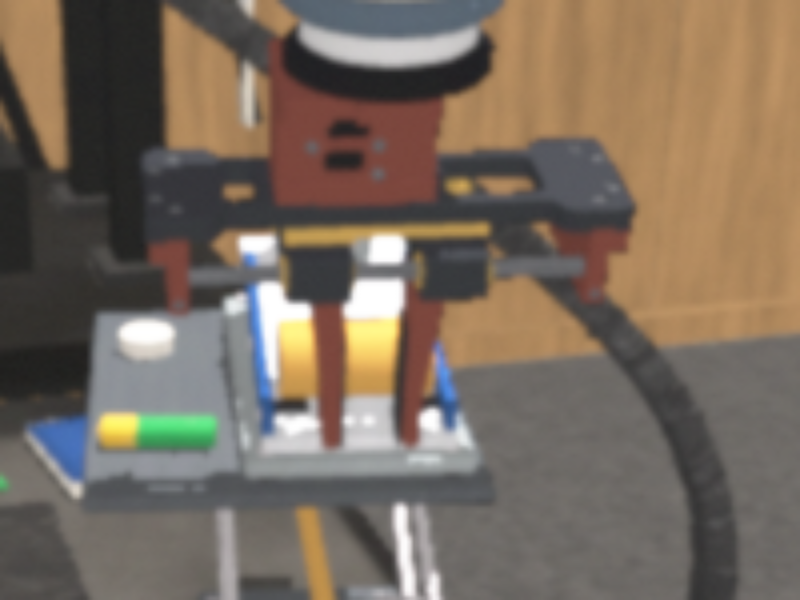

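View pics/w4.png

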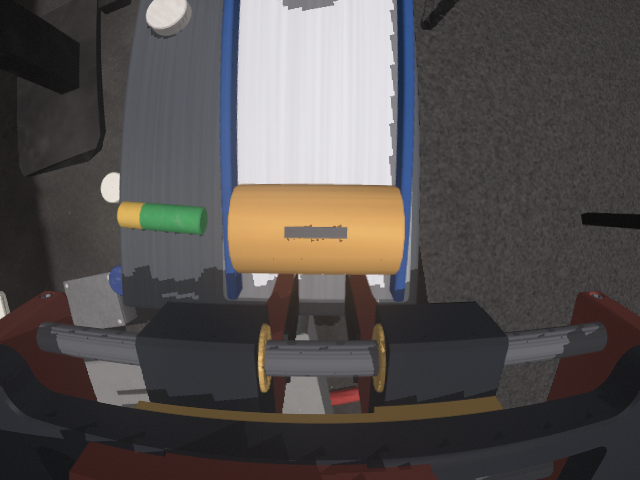

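Both pictures show the fingertips on the running surface behind the sleeve, inside the cheeks. In this frame the tips touch the deck at TCP z = -23, so I raise the TCP 10 mm and push.

```bash
cat >> h.py <<'E'
def rep(l,h):
    X,Y,Z=frame();d=get_tcp_pos()-S;f=get_ft_force();print(l,h,round(get_time(),2),"deck",np.round([d@X*1e3,d@Y*1e3,d@Z*1e3+18],1),"F",np.round([f@X,f@Y,f@Z],2))
E
python3 - <<'E'
from h import *
q=quat()
movel(pt(-36,0,-13),q,v=.04)
for x,v in((-15,.02),(20,.025),(50,.025)):
    h=movel(pt(x,0,-13),q,v=v,until_force=5);rep(x,h)
    if h: break
p,qq=get_tcp_pos(),get_ee_rot();im=read_camera("wrist");cv2.imwrite("pics/w5.png",im[:,:,::-1])
r,c=blob(im,(10,110,90),(26,255,255),(200,60,420,330));print(cv2.boundingRect(c),r)
E
```

```text
-15 False 12.95 deck [-14.9   0.  -13.1] F [-0.4   0.28 -0.78]
20 False 14.5 deck [ 20.   0. -13.] F [0.33 0.35 0.44]
50 False 15.85 deck [ 50.    0.  -13.1] F [-0.15  0.55  0.  ]
(235, 198, 163, 82) ((316.0, 238.5), (81.0, 162.0), 90.0)
```

View pics/w5.png

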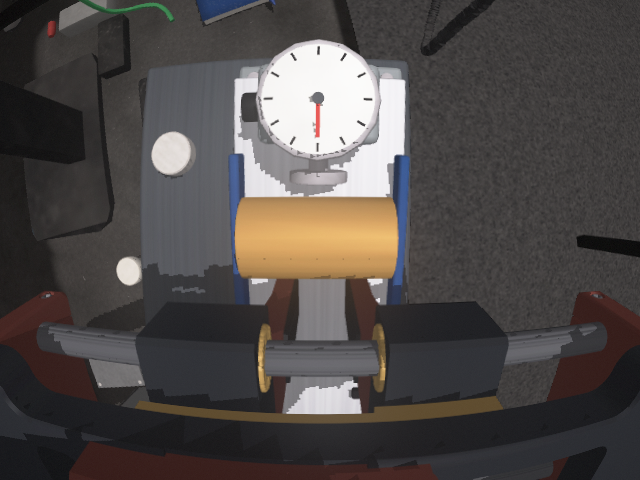

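The sleeve (rows 198–278) sits square on the ramp just short of the anvil disc (row 180). I'll press on slowly in small steps.

```bash
python3 - <<'E'
from h import *
q=quat()
for x in range(54,90,3):
    h=movel(pt(x,0,-13),q,v=.012,until_force=6);wait(.1);rep(x,h)
    f=get_ft_force()@frame()[0]
    if h or f<-7.5 or get_time()>30: break
p,qq=get_tcp_pos(),get_ee_rot();im=read_camera("wrist");cv2.imwrite("pics/w6.png",im[:,:,::-1])
r,c=blob(im,(10,110,90),(26,255,255),(200,60,420,330));print(cv2.boundingRect(c),r)
E
```

```text
54 False 16.48 deck [ 54.1  -0.  -13. ] F [ 0.6   0.71 -0.34]
57 False 16.98 deck [ 56.8   0.1 -13. ] F [-3.88  0.14  0.3 ]
60 False 17.48 deck [ 59.7   0.1 -13. ] F [-5.52 -0.05  1.94]
63 False 17.98 deck [ 62.6   0.1 -13.1] F [-5.83 -0.03  1.8 ]
66 True 18.36 deck [ 63.    0.4 -13.7] F [-4.55 -1.99  0.22]
(235, 197, 164, 84) ((316.5, 238.5), (83.0, 163.0), 90.0)
```

View pics/w6.png

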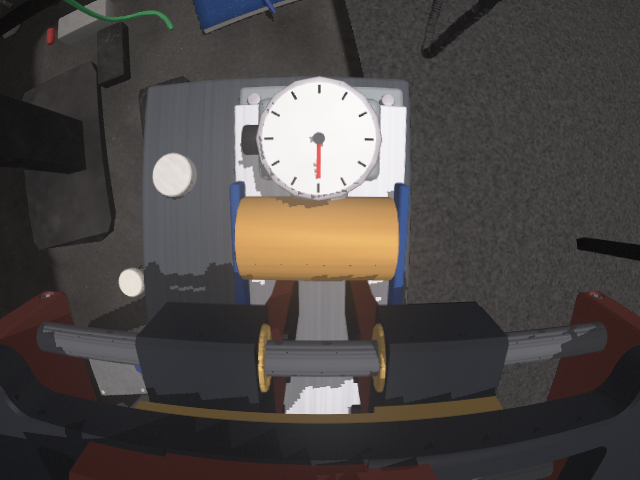

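The sleeve is square against the retracted anvil, directly below the dial. The stop came about 8 mm after the first spring contact. I'll check the steady hold force before handing in.

```bash
python3 - <<'E'
from h import *
wait(.3)
for _ in range(4): rep("hold",0);wait(.1)
h=movel(pt(64,0,-13),quat(),v=.005,until_force=10);wait(.3)
for _ in range(6): rep("hold2",h);wait(.1)
E
```

```text
hold 0 18.71 deck [ 62.9   0.5 -13.7] F [-4.16 -2.1   0.3 ]
hold 0 18.81 deck [ 62.9   0.5 -13.7] F [-4.65 -2.61 -0.86]
hold 0 18.91 deck [ 62.9   0.5 -13.7] F [-4.03 -2.4   0.92]
hold 0 19.01 deck [ 62.9   0.5 -13.7] F [-4.33 -2.31 -0.09]
hold2 False 19.86 deck [ 63.5   0.6 -13.5] F [-5.71 -1.88 -0.51]
hold2 False 19.96 deck [ 63.4   0.6 -13.5] F [-4.94 -1.57  0.16]
hold2 False 20.06 deck [ 63.4   0.6 -13.5] F [-5.26 -0.57 -1.01]
hold2 False 20.16 deck [ 63.5   0.5 -13.5] F [-4.53 -1.4  -1.01]
hold2 False 20.26 deck [ 63.4   0.6 -13.5] F [-5.78 -0.93 -1.59]
hold2 False 20.36 deck [ 63.4   0.6 -13.5] F [-4.76 -1.29 -0.93]
```

The force is about 5 N but not rising, so full travel isn't proven. I'll press a little further to find the hard stop.

```bash
python3 - <<'E'
from h import *
for x in (64.7,65.4,66.1,66.8,67.5):
    h=movel(pt(x,0,-13),quat(),v=.006,until_force=9);wait(.3);rep(x,h);wait(.1);rep(x,h)
    if h or get_ft_force()@frame()[0]<-11: break
print(get_finger_force())
p,qq=get_tcp_pos(),get_ee_rot();im=read_camera("wrist");cv2.imwrite("pics/w7.png",cv2.resize(im[60:300,190:450],(0,0),fx=3,fy=2.5)[:,:,::-1])
r,c=blob(im,(10,110,90),(26,255,255),(200,60,420,330));x,y,w,hh=cv2.boundingRect(c);print((x,y,w,hh))
for k in(85,89,93,96):print(k,wpix(pt(k+18,0,18),p,qq).round(1),wpix(pt(k,0,36),p,qq).round(1),wpix(pt(k-18,0,18),p,qq).round(1))
E
```

```text
64.7 False 21.02 deck [ 64.    0.6 -13.5] F [-6.44 -0.88 -1.73]
64.7 False 21.12 deck [ 64.    0.6 -13.5] F [-7.39 -0.89 -0.12]
65.4 False 21.69 deck [ 64.1   0.6 -13.5] F [-8.16 -1.61 -0.22]
65.4 False 21.79 deck [ 64.1   0.6 -13.5] F [-8.66 -0.73  0.91]
66.1 False 22.36 deck [ 64.1   0.6 -13.6] F [-11.76  -2.72   0.82]
66.1 False 22.46 deck [ 64.1   0.6 -13.5] F [-10.53  -1.37   1.12]
66.8 False 23.02 deck [ 64.2   0.6 -13.6] F [-14.14  -1.83   2.31]
66.8 False 23.12 deck [ 64.2   0.6 -13.6] F [-14.18  -1.98   2.15]
7.021642550826073
(235, 197, 164, 84)
85 [320.  214.8] [319.8 269. ] [320.2 293.2]
89 [320.  205.6] [319.8 259.3] [320.1 285.1]
93 [320.  196.2] [319.8 249.4] [320.1 276.8]
96 [320.  189.2] [319.8 241.9] [320.1 270.4]
```

View pics/w7.png

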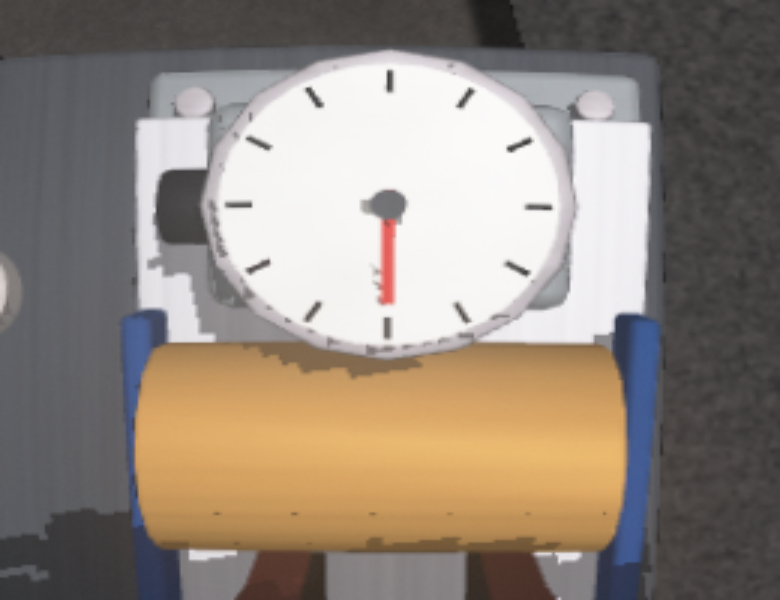

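Now the stop is clear: the TCP sits at 64.1 while the force climbs to 14 N. The sleeve is square at x ≈ 93 mm, on the running surface, and the anvil is fully in. I'm handing in with this hold.

```bash
python3 -c "
from station import *
print(job_done())"
```

```text
the job is handed in; nothing more can be done
None
```

I rolled the sleeve up the ramp and handed in with the fingertips pressing it against the anvil's hard stop at about 14 N; the hand-in call didn't return a verdict.

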